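# Change the canister in a rocking mixer and check that it rocks

### The arm

A 6-joint arm with a two-finger parallel gripper is mounted at the origin on a cart in front of the work surface, level with it; the furniture and walls round the work are solid. World frame = base frame: x ahead of the robot, y to its left, z up, the work surface at z = 0. Lengths are in m, angles in rad, forces in N, time in s.
With the tool pointing down it reaches from about 0.4 to 0.825 m from the base axis. Payload 7 kg.
Tool frame: the origin (TCP) lies on the front face of the gripper's body, between the roots of the fingers; the fingertips stand 66 mm ahead of it and the grasp point (between the pads) lies 47 mm ahead of it; z points along the fingers, y is the line along which they close (so a half turn about z gives the same grasp; the last joint's range is limited). The gripper opens to 88 mm and grips with 3 to 60 N. Pads are 19 mm wide; open, the fingers measure 130 mm over their backs; the gripper's body (78 mm by 193 mm) begins 47 mm behind the grasp point.
Start: joints at [-0.905, 0.359, 0.012, 0, -1.224, -0.288], TCP at [0.249, -0.627, 0.292] pointing down, gripper open.
Joint ranges: [-3.07, 3.07], [-1.43, 2.12], [-1.02, 1.25], [-3.03, 1.67], [-3.05, -0], [-3.03, 3.03]. Speed limits (rad/s): [2.39, 2.39, 3.01, 3.14, 3.14, 3.14].

### API

Orientations are given as [roll, pitch, yaw] about the fixed x, y, z axes, in that order (R = Rz(yaw) Ry(pitch) Rx(roll)).
In Python, from station import arm gives the robot as it stands. The module is installed in compiled form; this text tells all that it offers.
- The arm moves only by the tool move_arm, never from a script. Its argument "increments" is a list of rows, each an object of numbers: "jaw": the gripper command: -1 is shut, 1 is fully open, values between are in proportion; "dx", "dy", "dz": the shift along the tool's x, y, z in m; "twist": the turn about the tool's z in rad. A call has 1 to 12 rows; each row shifts and turns the commanded pose from where the row before left it, along the tool's axes as they then stand; what a row does not reach is not made up. A row lasts 1/12 s, in which the tool goes at most 41.7 mm and 7.16 degrees, less where a joint would pass 70% of its speed; a pose out of reach is approached as far as the arm can. A call is refused whole if a number of a shift passes 0.0417 or a number of a turn 0.125, either way. A call with a gripper value outside its range is refused whole. The fingers move at their own pace and stop on an object; "force" is the grip in N (left out, the last holds). Time passes only in rows, so rows that do not move let the fingers close. It gives the time, the measured TCP pose, the force, the opening and the grip force at its end, in the units of the state.
- arm.get_state(): the state, without advancing time (a new reading comes with each control period).
- arm.grab_frame(name): name is "scene" or "top" or "wrist"; returns the picture (384x512x3 uint8, blue, green, red); there is no depth.
- arm.camera_info(name): a dict with "K" (3x3 intrinsics, pixels), "extrinsics" (4x4, takes a point from camera to world coordinates). Camera axes: x right, y down, z forward; pixel columns grow to the right and rows downward; lengths in m; the calibration is good to about 2 mm. The wrist camera is an equidistant fisheye: a pixel r from the principal point sees the ray r / f radians off the axis. A picture is of the moment at which its call begins: read the wrist's pose just before it. camera_info takes no time and is no camera call; for the wrist camera it gives the pose at the moment of the call.
- arm.job_done(): hands the job in; it is judged then, once.
Trained networks look in the newest picture that a camera, given by its name, has taken for a name from the list of things; names that differ only in an ending like _2 or _b are one class to them, and where a whole thing is asked for, a point or a joint stands for the part that bears it (a point fixed in the world has none). Each returns a list of dicts, best first, with "score" (0 to 1); they miss things now and then, are a little off and sometimes report something else, mostly with a low value. They report only what shows in the picture. A call takes as long as a camera call. They do not tell look-alikes from the thing itself.
- arm.find_in(camera, name): "position" ([x, y, z] in m, in world coordinates, good to about 4 mm: the middle of the surface that is visible of it).
- arm.silhouettes(camera, name): "pixels" (384x512 bool, what is visible of it).
- arm.pinpoint(camera, name): "position" ([x, y, z] in m, in world coordinates, good to about 4 mm: a listed point, or the origin of a listed thing).
The state is a dict: "t": time; "q": joint angles; "qd": joint speeds; "joint_efforts": joint torques, N m; "eef_pos": TCP position; "ee_rot": TCP orientation; "force": force on the tool from outside, world axes, zero at the start; "moment": the same for the moment, N m; "width": finger opening in m; "gripper_force": force on a finger pad.
Only numpy, scipy, OpenCV 4.12 (cv2) and the standard library are available. Lean on these libraries where they do the work, as an engineer would, in place of code of your own. Each camera call takes 0.05 s, during which the arm holds its last target. There are 200 camera calls.

### The job

The rocking mixer's tapered steel cup holds the wrong canister, a slim one that stands loose in it: take it out and stand it upright in the black tub. Then gently seat the canister whose cone fits the cup (not the broad one) fully home and let go of it, and check that it rocks free: tip it, with the cup it sits in, at least ten degrees to the robot's left and then at least ten degrees to the right. Leave it seated in the cup, upright and free, and everything else standing where it was.

Things in the scene. Friction and masses are not known exactly. Their poses are not given: they have to be found in the camera images.
- slim_canister: the wrong canister, standing loose in the cup at the start: white, grey cap, 115 mm tall, 0.24-0.38 kg; lower part 36 mm across at the flat foot, 50 mm at 39 mm up; neck 26 mm across, 48 to 95 mm up (grip here); cap 32 mm across, 95 to 115 mm up. Origin: centre of underside, z up its axis; round. Its foot stands on the cup's floor, with a few mm of play.
- fitted_canister: the canister that fits the cup: same white and grey, height, mass and neck; cone 48 mm across at its flat foot, widening evenly to 80 mm at 39 mm height; neck 26 mm across, 48 to 95 mm up (grip here); cap 32 mm across, 95 to 115 mm up. Origin: centre of underside, z up its axis; round. Stands on the table in any one of three places, with two bottles close to it.
- fitted_gauge (a point): point on the axis of the fitting canister, 34.7 mm above its underside, that coincides with cup_mouth when the cone is fully home
- broad_canister: a canister too broad for the cup, to be left alone: same material, height and neck, but 60 mm across at its foot and 88 mm at 39 mm height; stands on the table. neck 26 mm across, 48 to 95 mm up (grip here); cap 32 mm across, 95 to 115 mm up. Origin: centre of underside, z up its axis; round. 
- rocker: the rocking mixer, fixed: grey base 150 (its x) by 110 by 10 mm, two uprights 10 mm thick, 36 mm wide at x = -58 and 58 mm, 76 mm high, carrying a steel cup on a level pivot along its x, 70 mm up. Origin: centre of underside; the cup rocks to its +y and -y; +y is within 0.5 rad of the robot's left.
- cup_mouth (a point): centre of the cup's open mouth, 2 mm above the pivot (72 mm over the table when level), moving with the cup; z along the cup's axis. Inside the cup is a cone 78 mm across at the mouth, narrowing to a floor 54 mm across 41 mm below it; wall 4 mm; outside 86 mm across at the mouth.
- cup (a joint): tip of the cup about its pivot, rad: 0 level, positive tipped to the rocker's +y (robot's left), negative to the right; stops at -0.35 and 0.35. A weak spring (0.22 N m per rad) brings it back to level; about 1 N sideways at the neck tips it ten degrees.
- tub: open black tub, fixed, 166 mm (its x) by 212 mm (its y) over the rim, 68 mm high, the flat floor 2 mm thick and 114 by 160 mm; origin at the centre of the underside; empty
- bottle_tall: white bottle with a blue cap, 62 mm across, 125 mm tall, standing loose close to the fitting canister; to be left alone; origin at its underside
- bottle_short: white bottle with a green cap, 49 mm across, 98 mm tall, standing loose close to the fitting canister; to be left alone; origin at its underside
- bottle_brown: brown glass bottle, 56 mm across, 115 mm tall, standing loose close to the broad canister; to be left alone; origin at its underside
There are look-alikes about, which are no part of the job. Leave any orange or purple look-alike of the fitted_canister alone.

How it is judged:
By the outcome, as a careful person would: the job done as asked, in the order asked, and still so for the second after the job is handed in, with the robot touching nothing.
It also fails if it takes over 69 s, if anything falls off the work surface, if the arm or the gripper's body presses on something with over 40 N, if the wrist force passes 120 N, or if a joint passes its speed limit or range.

## Working session

There is one attempt and no reset: what is moved stays moved. The work goes in short steps, Python scripts to look and compute and a tool call to move; the robot and the scene stay as the last step left them, time stands still between calls to the robot, and variables do not carry over. Pictures are saved under pics/ and viewed, at most 10 in all, crops included, and the job is handed in when it is done.

Besides the shell and the picture viewer there is one more tool, called after "Call:" in YAML: its name, and indented under it one key for each argument. move_arm: Moves the arm, as the interface text tells. Its arguments: {"type":"object","properties":{"increments":{"type":"array"},"force":{"type":"number"}},"required":["increments"]}

```bash
mkdir -p pics
cat > h.py <<'E'
import numpy as np, cv2
from station import arm
E
python3 - <<'E'
from h import *
s=arm.get_state(); print({k:np.round(v,3).tolist() for k,v in s.items()})
a=arm.grab_frame("scene"); b=arm.grab_frame("top")
cv2.imwrite("pics/a.png",cv2.resize(a,(800,600),interpolation=cv2.INTER_CUBIC)); cv2.imwrite("pics/b.png",cv2.resize(b,(800,600),interpolation=cv2.INTER_CUBIC))
for n in ["slim_canister","fitted_canister","broad_canister","rocker","cup_mouth","tub","bottle_tall","bottle_short","bottle_brown"]:
  for c in ["scene","top"]:
    print(n,c,[(round(r["score"],2),np.round(r["position"],3).tolist()) for r in arm.pinpoint(c,n)])
for c in ["scene","top"]:
  i=arm.camera_info(c); print(c,np.round(i["K"],1).tolist(),np.round(i["extrinsics"],3).tolist())
E
```

```text
{'t': 0.0, 'q': [-0.905, 0.359, 0.011, -0.0, -1.224, -0.288], 'qd': [-0.0, -0.001, -0.001, 0.001, 0.001, 0.0], 'joint_efforts': [0.0, -58.273, 29.307, 6.997, 0.007, -0.0], 'eef_pos': [0.249, -0.627, 0.291], 'ee_rot': [3.14, -0.0, -2.764], 'force': [0.058, 1.279, -0.299], 'moment': [0.006, -0.012, -0.002], 'gripper_force': 0.0, 'width': 0.088}
slim_canister scene [(0.57, [0.451, 0.006, 0.034]), (0.47, [0.466, 0.291, -0.001]), (0.19, [0.514, -0.288, 0.002])]
slim_canister top [(0.46, [0.451, 0.001, 0.034])]
fitted_canister scene [(0.82, [0.439, -0.26, -0.002]), (0.81, [0.36, -0.553, -0.004]), (0.61, [0.563, -0.174, 0.002])]
fitted_canister top [(0.73, [0.436, -0.4, 0.001]), (0.6, [0.563, -0.174, 0.0]), (0.51, [0.438, -0.261, -0.002])]
broad_canister scene [(0.57, [0.68, 0.025, 0.003])]
broad_canister top [(0.81, [0.676, 0.024, -0.001])]
rocker scene [(0.68, [0.453, 0.002, -0.002])]
rocker top [(0.67, [0.454, -0.002, 0.003]), (0.54, [0.44, -0.263, 0.001])]
cup_mouth scene [(0.46, [0.452, 0.004, 0.07])]
cup_mouth top [(0.76, [0.454, -0.001, 0.07])]
tub scene [(0.61, [0.471, 0.291, 0.0])]
tub top [(0.74, [0.466, 0.289, 0.002])]
bottle_tall scene []
bottle_tall top [(0.55, [0.514, -0.284, 0.0])]
bottle_short scene [(0.63, [0.437, -0.186, -0.001])]
bottle_short top [(0.6, [0.436, -0.183, -0.002]), (0.23, [0.439, -0.264, 0.037])]
bottle_brown scene [(0.6, [0.45, 0.004, 0.034]), (0.52, [0.732, -0.034, -0.001])]
bottle_brown top [(0.59, [0.729, -0.035, -0.005])]
scene [[390.0, 0.0, 248.6], [0.0, 390.0, 191.8], [0.0, 0.0, 1.0]] [[-0.666, -0.558, 0.494, -0.164], [-0.745, 0.515, -0.423, 0.544], [-0.018, -0.65, -0.76, 1.156], [0.0, 0.0, 0.0, 1.0]]
top [[428.5, 0.0, 254.6], [0.0, 428.5, 192.0], [0.0, 0.0, 1.0]] [[0.016, -0.985, 0.17, 0.259], [-1.0, -0.018, -0.008, -0.082], [0.011, -0.17, -0.985, 1.776], [0.0, 0.0, 0.0, 1.0]]
```

View pics/a.png

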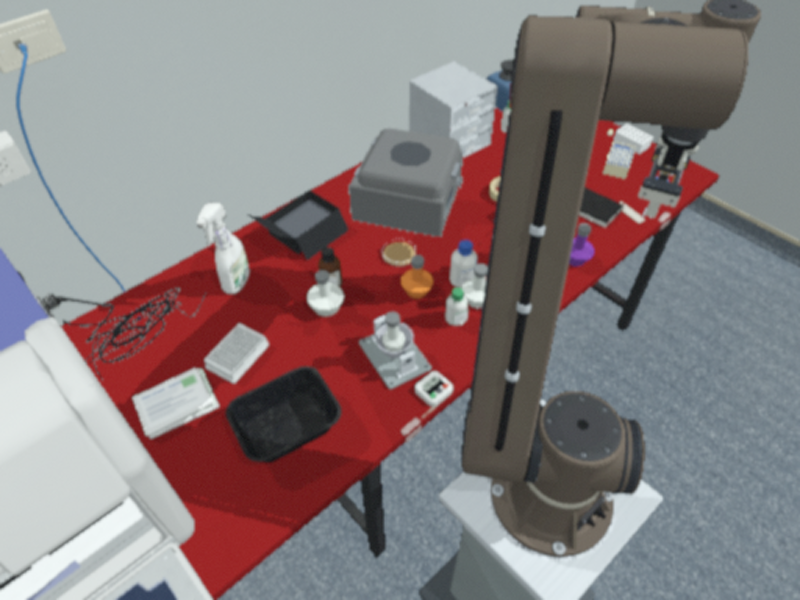

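View pics/b.png

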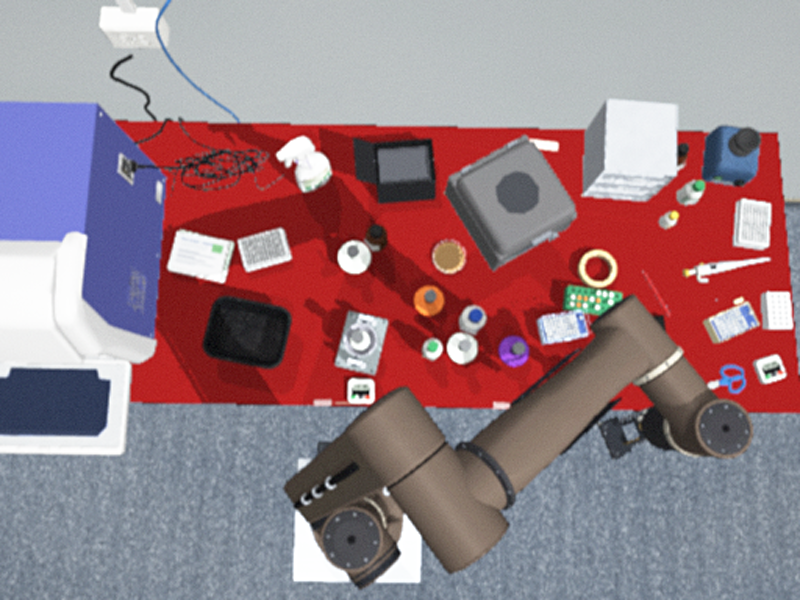

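The white fitted_canister is at (461,347) in the top picture, with the blue- and green-capped bottles at (474,318) and (432,348) and the slim one in the cup at (361,338). Orange (429,300) and purple (514,351) are look-alikes. The networks' points agree, and the rocker's yaw is about -0.24 rad.

Call:
move_arm:
  increments:
    - {"twist":0.124}
    - {"twist":0.124}
    - {"twist":0.124}
    - {"twist":0.124}
    - {"twist":0.124}
    - {"dy":0.0366,"dx":-0.0026}
    - {"dy":0.0366,"dx":-0.0026}
    - {"dy":0.0366,"dx":-0.0026}
    - {"dy":0.0366,"dx":-0.0026}
    - {"dy":0.0366,"dx":-0.0026}
    - {"dy":0.0366,"dx":-0.0026}
    - {"dy":0.0366,"dx":-0.0026}

```text
$.increments[0]: bad value
```

Call:
move_arm:
  increments:
    - {"dy":0.0366,"dx":-0.0026}
    - {"dy":0.0366,"dx":-0.0026}
    - {"dy":0.0366,"dx":-0.0026}
    - {"dy":0.0366,"dx":-0.0026}
    - {"dy":0.0366,"dx":-0.0026}
    - {"dy":0.0366,"dx":-0.0026}
    - {"dy":0.0366,"dx":-0.0026}
    - {"dy":0.0366,"dx":-0.0026}
    - {"dy":0.0366,"dx":-0.0026}
    - {"dy":0.0366,"dx":-0.0026}
    - {"dy":0.0366,"dx":-0.0026}
    - {}

```text
$.increments[0]: bad value
```

```bash
cat >> h.py <<'E'
from scipy.spatial.transform import Rotation as Ro
def st():
  s=arm.get_state(); print("t %.2f"%s["t"],"tcp",np.round(s["eef_pos"],4),"rpy",np.round(s["ee_rot"],3),"F",np.round(s["force"],1),"w %.4f g %.1f"%(s["width"],s["gripper_force"]),"q",np.round(s["q"],2)); return s
def to(p,q=None,closing=None):
  "tool-frame shift to TCP target p, and twist to bring closing line to an angle (deg, world)"
  s=arm.get_state(); R=Ro.from_euler("xyz",s["ee_rot"]).as_matrix(); tw=0
  if closing is not None:
    now=np.degrees(np.arctan2(R[1,1],R[0,1])); d=(closing-now+90)%180-90; tw=-np.radians(d); R=Ro.from_euler("z",d,degrees=True).as_matrix()@R
  print("twist %.4f then dx,dy,dz"%tw,np.round(R.T@(np.array(p)-s["eef_pos"]),4))
def pin(cam,*names):
  for n in names: print(n,cam,[(round(r["score"],2),np.round(r["position"],3).tolist()) for r in arm.pinpoint(cam,n)])
def ray(cam,uv,info,z):
  "world points of pixels uv at height z"
  K,E=np.array(info["K"]),np.array(info["extrinsics"]); d=(np.atleast_2d(uv)-K[:2,2])/K[0,0]
  if cam=="wrist":
    r=np.linalg.norm(d,axis=1,keepdims=True)+1e-12; v=np.c_[d/r*np.sin(r),np.cos(r)]
  else: v=np.c_[d,np.ones(len(d))]
  v=v@E[:3,:3].T; return E[:3,3]+v*((z-E[2,3])/v[:,2:])
E
python3 - <<'E'
from h import *
st()
i=arm.camera_info("wrist"); w=arm.grab_frame("wrist"); cv2.imwrite("pics/w1.png",cv2.resize(w,(800,600)))
print(np.round(i["K"],1).tolist(),np.round(i["extrinsics"],3).tolist())
pin("wrist","slim_canister","cup_mouth","rocker","tub","fitted_canister","bottle_short","bottle_tall")
b=arm.grab_frame("top"); 
pin("top","slim_canister","fitted_canister","bottle_tall","bottle_short")
E
```

```text
t 1.00 tcp [ 0.249  -0.6274  0.2922] rpy [-3.142 -0.    -2.764] F [0.6 0.5 0.3] w 0.0876 g 0.0 q [-0.9   0.36  0.01  0.   -1.22 -0.29]
[[297.3, 0.0, 251.5], [0.0, 297.3, 192.3], [0.0, 0.0, 1.0]] [[-0.369, 0.894, 0.253, 0.181], [0.929, 0.355, 0.1, -0.655], [-0.0, 0.272, -0.962, 0.385], [0.0, 0.0, 0.0, 1.0]]
slim_canister wrist []
cup_mouth wrist []
rocker wrist []
tub wrist []
fitted_canister wrist [(0.6, [0.358, -0.556, -0.002])]
bottle_short wrist []
bottle_tall wrist []
slim_canister top [(0.63, [0.451, 0.004, 0.036])]
fitted_canister top [(0.73, [0.439, -0.263, -0.002]), (0.69, [0.564, -0.174, 0.002]), (0.6, [0.436, -0.398, 0.003])]
bottle_tall top [(0.51, [0.513, -0.286, -0.002])]
bottle_short top [(0.71, [0.437, -0.178, -0.005])]
```

View pics/w1.png

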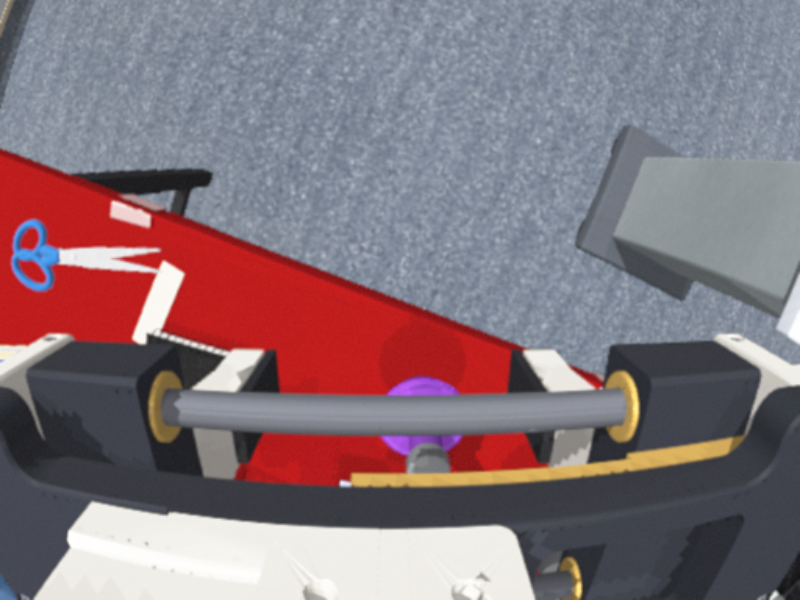

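The wrist picture shows a purple look-alike at (425,420) between the fingers, so nothing here matters to the job. The rows need every field.

Call:
move_arm:
  increments:
    - {"jaw":1,"dx":0,"dy":0,"dz":0,"twist":0.124}
    - {"jaw":1,"dx":0,"dy":0,"dz":0,"twist":0.124}
    - {"jaw":1,"dx":0,"dy":0,"dz":0,"twist":0.124}
    - {"jaw":1,"dx":0,"dy":0,"dz":0,"twist":0.124}
    - {"jaw":1,"dx":0,"dy":0,"dz":0,"twist":0.124}
    - {"jaw":1,"dx":-0.0026,"dy":0.0366,"dz":0,"twist":0}
    - {"jaw":1,"dx":-0.0026,"dy":0.0366,"dz":0,"twist":0}
    - {"jaw":1,"dx":-0.0026,"dy":0.0366,"dz":0,"twist":0}
    - {"jaw":1,"dx":-0.0026,"dy":0.0366,"dz":0,"twist":0}
    - {"jaw":1,"dx":-0.0026,"dy":0.0366,"dz":0,"twist":0}
    - {"jaw":1,"dx":-0.0026,"dy":0.0366,"dz":0,"twist":0}
    - {"jaw":1,"dx":-0.0026,"dy":0.0366,"dz":0,"twist":0}

```text
t: 2.65
eef_pos: [0.3282, -0.3815, 0.2923]
ee_rot: [-3.141, 0.001, 2.899]
force: [1.0, -0.3, 0.2]
width: 0.0874
gripper_force: 0.0
```

Call:
move_arm:
  increments:
    - {"jaw":1,"dx":-0.0026,"dy":0.0366,"dz":0,"twist":0}
    - {"jaw":1,"dx":-0.0026,"dy":0.0366,"dz":0,"twist":0}
    - {"jaw":1,"dx":-0.0026,"dy":0.0366,"dz":0,"twist":0}
    - {"jaw":1,"dx":-0.0026,"dy":0.0366,"dz":0,"twist":0}
    - {"jaw":1,"dx":-0.0026,"dy":0.0366,"dz":0,"twist":0}
    - {"jaw":1,"dx":-0.0026,"dy":0.0366,"dz":0,"twist":0}
    - {"jaw":1,"dx":-0.0026,"dy":0.0366,"dz":0,"twist":0}
    - {"jaw":1,"dx":-0.0026,"dy":0.0366,"dz":0,"twist":0}
    - {"jaw":1,"dx":-0.0026,"dy":0.0366,"dz":0,"twist":0}
    - {"jaw":1,"dx":-0.0026,"dy":0.0366,"dz":0,"twist":0}
    - {"jaw":1,"dx":-0.0026,"dy":0.0366,"dz":0,"twist":0}
    - {"jaw":1,"dx":0,"dy":0,"dz":0,"twist":0}

```text
t: 3.65
eef_pos: [0.4543, 0.0054, 0.2925]
ee_rot: [3.14, 0.002, 2.903]
force: [0.1, -0.1, 1.0]
width: 0.0872
gripper_force: 0.0
```

Run:
```python
from h import *
st()
w=arm.grab_frame("wrist"); cv2.imwrite("pics/w2.png",cv2.resize(w,(800,600)))
pin("wrist","slim_canister","cup_mouth","rocker")
b=arm.grab_frame("top"); i=arm.camera_info("top")
pin("top","fitted_canister","bottle_tall","bottle_short")
s=arm.grab_frame("scene"); pin("scene","slim_canister","fitted_canister","bottle_tall","bottle_short","cup_mouth","rocker","tub")
```

```text
t 3.65 tcp [0.4543 0.0054 0.2925] rpy [3.140e+00 2.000e-03 2.903e+00] F [ 0.1 -0.1  1. ] w 0.0872 g 0.0 q [ 0.45 -0.02 -0.45  0.   -1.13 -2.26]
slim_canister wrist [(0.66, [0.456, 0.005, 0.028])]
cup_mouth wrist []
rocker wrist [(0.98, [0.45, 0.003, -0.006])]
fitted_canister top [(0.8, [0.441, -0.262, 0.001]), (0.75, [0.358, -0.556, -0.001]), (0.72, [0.564, -0.176, -0.002]), (0.61, [0.436, -0.398, -0.0])]
bottle_tall top [(0.57, [0.512, -0.285, -0.001]), (0.44, [0.435, -0.26, 0.036])]
bottle_short top [(0.48, [0.436, -0.184, 0.0])]
slim_canister scene [(0.73, [0.455, 0.002, -0.001]), (0.71, [0.453, 0.007, 0.035]), (0.46, [0.451, 0.002, 0.068]), (0.17, [0.435, -0.268, 0.031])]
fitted_canister scene [(0.74, [0.439, -0.261, -0.003]), (0.66, [0.359, -0.554, -0.0]), (0.65, [0.435, -0.397, 0.003])]
bottle_tall scene [(0.88, [0.517, -0.288, 0.001])]
bottle_short scene [(0.68, [0.438, -0.184, -0.003])]
cup_mouth scene [(0.73, [0.451, 0.002, 0.068])]
rocker scene [(0.79, [0.455, 0.001, 0.0])]
tub scene [(0.68, [0.467, 0.291, 0.0]), (0.53, [0.44, -0.26, -0.002])]
```

View pics/w2.png

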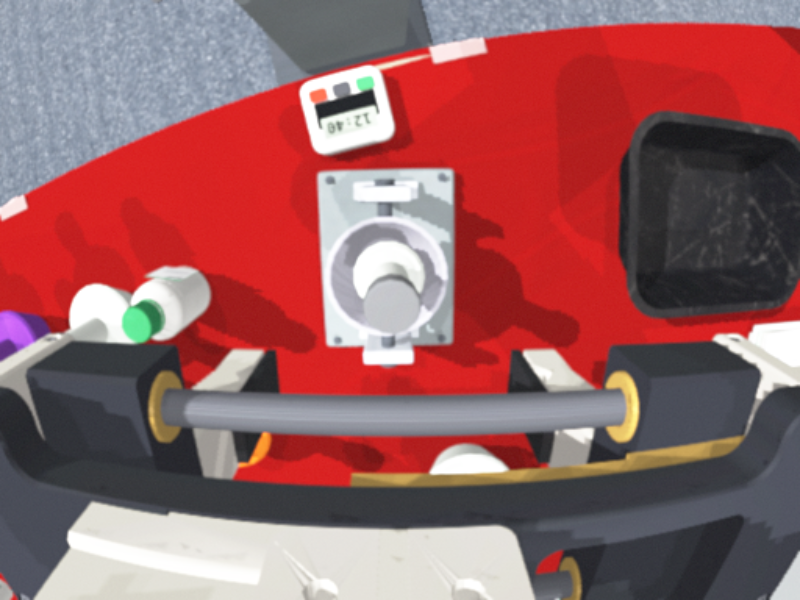

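The wrist view shows the slim canister's cap at (391,305), the cup rim centred about (390,275), and the rocker's edges square to the tool, so the yaw estimate is right.

Run:
```python
from h import *
i=arm.camera_info("wrist"); k=512/800
print(ray("wrist",np.array([[391,305]])*k,i,.146), "cap")
print(ray("wrist",np.array([[388,279]])*k,i,.072), "rim")
c=ray("wrist",np.array([[319,170],[454,169],[453,345],[326,347]])*k,i,.010); print(c,c.mean(0)); d=(c[0]+c[1]-c[2]-c[3]); print(np.degrees(np.arctan2(d[1],d[0])))
to([.4535,.004,.152])
```

```text
[[ 0.44910445 -0.00052084  0.146     ]] cap
[[ 0.4513918  -0.00353188  0.072     ]] rim
[[ 0.36420395 -0.03967638  0.01      ]
 [ 0.38965846  0.06562722  0.01      ]
 [ 0.53582573  0.03298037  0.01      ]
 [ 0.51116935 -0.07494732  0.01      ]] [ 0.45021437 -0.00400403  0.01      ]
166.95495595288727
twist 0.0000 then dx,dy,dz [-0.0003  0.0033  0.1402]
```

Call:
move_arm:
  increments:
    - {"jaw":0.4,"dx":0.0012,"dy":0.003,"dz":0.03,"twist":0}
    - {"jaw":0.4,"dx":0,"dy":0,"dz":0.035,"twist":0}
    - {"jaw":0.4,"dx":0,"dy":0,"dz":0.03,"twist":0}
    - {"jaw":0.4,"dx":0,"dy":0,"dz":0.025,"twist":0}
    - {"jaw":0.4,"dx":0,"dy":0,"dz":0.02,"twist":0}
    - {"jaw":0.2,"dx":0,"dy":0,"dz":0,"twist":0}
    - {"jaw":-1,"dx":0,"dy":0,"dz":0,"twist":0}
    - {"jaw":-1,"dx":0,"dy":0,"dz":0,"twist":0}
    - {"jaw":-1,"dx":0,"dy":0,"dz":0,"twist":0}
    - {"jaw":-1,"dx":0,"dy":0,"dz":0,"twist":0}
    - {"jaw":-1,"dx":0,"dy":0,"dz":0,"twist":0}
    - {"jaw":-1,"dx":0,"dy":0,"dz":0,"twist":0}
  force: 20

```text
t: 5.45
eef_pos: [0.4528, 0.0045, 0.1533]
ee_rot: [3.14, 0.002, 2.9]
force: [0.7, 0.6, 5.5]
width: 0.0305
gripper_force: 20.0
```

Run:
```python
from h import *
s=st(); to([.468,.290,s["eef_pos"][2]+.11]); w=arm.grab_frame("wrist"); cv2.imwrite("pics/w3.png",cv2.resize(w,(800,600)))
```

```text
t 5.45 tcp [0.4528 0.0045 0.1533] rpy [3.14e+00 2.00e-03 2.90e+00] F [0.7 0.6 5.5] w 0.0305 g 20.0 q [ 0.45  0.14 -0.65  0.   -0.78 -2.26]
twist 0.0000 then dx,dy,dz [ 0.0534  0.281  -0.1097]
```

View pics/w3.png

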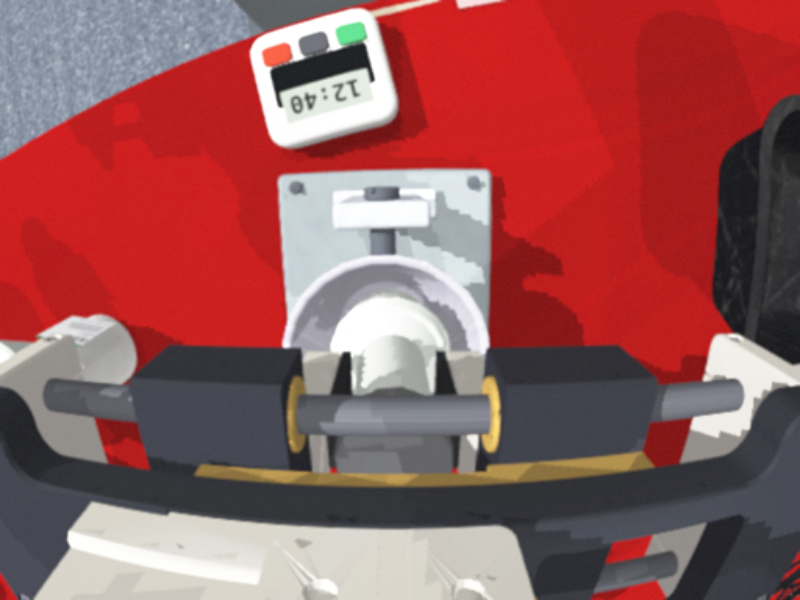

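The cap appears level with the upper part of the pads, the width is 30.5 mm against a 26 mm neck, and there is a 5 N upward reading. I'll reopen, go 3 mm lower and regrip.

Call:
move_arm:
  increments:
    - {"jaw":0.1,"dx":0,"dy":0,"dz":0,"twist":0}
    - {"jaw":0.1,"dx":0,"dy":0,"dz":0,"twist":0}
    - {"jaw":0.1,"dx":0,"dy":0,"dz":0,"twist":0}
    - {"jaw":0.1,"dx":0,"dy":0,"dz":0.003,"twist":0}
    - {"jaw":0.1,"dx":0,"dy":0,"dz":0,"twist":0}
  force: 10

```text
t: 5.92
eef_pos: [0.4516, 0.004, 0.1486]
ee_rot: [-3.141, -0.001, 2.899]
force: [-0.7, 0.1, 0.1]
width: 0.0476
gripper_force: 0.0
```

Run:
```python
from h import *
s=st(); w=arm.grab_frame("wrist"); cv2.imwrite("pics/w4.png",cv2.resize(w,(800,600)))
i=arm.camera_info("wrist")
for n in ["slim_canister"]: pin("wrist",n); pin("scene",n)
```

```text
t 5.92 tcp [0.4516 0.004  0.1486] rpy [-3.141e+00 -1.000e-03  2.899e+00] F [-0.7  0.1  0.1] w 0.0476 g 0.0 q [ 0.45  0.14 -0.66 -0.   -0.77 -2.26]
slim_canister wrist [(0.86, [0.454, 0.001, 0.027])]
slim_canister scene [(0.73, [0.455, 0.002, -0.001]), (0.71, [0.453, 0.007, 0.035]), (0.46, [0.451, 0.002, 0.068]), (0.17, [0.435, -0.268, 0.031])]
```

Call:
move_arm:
  increments:
    - {"jaw":-1,"dx":0,"dy":0,"dz":0,"twist":0}
    - {"jaw":-1,"dx":0,"dy":0,"dz":0,"twist":0}
    - {"jaw":-1,"dx":0,"dy":0,"dz":0,"twist":0}
    - {"jaw":-1,"dx":0,"dy":0,"dz":0,"twist":0}
    - {"jaw":-1,"dx":0,"dy":0,"dz":0,"twist":0}
  force: 15

```text
t: 6.48
eef_pos: [0.4519, 0.0041, 0.1491]
ee_rot: [-3.141, -0.0, 2.899]
force: [0.3, 0.2, -0.6]
width: 0.0275
gripper_force: 15.6
```

Call:
move_arm:
  increments:
    - {"jaw":-1,"dx":0,"dy":0,"dz":-0.01,"twist":0}
    - {"jaw":-1,"dx":0,"dy":0,"dz":-0.02,"twist":0}
    - {"jaw":-1,"dx":0,"dy":0,"dz":-0.03,"twist":0}
    - {"jaw":-1,"dx":0,"dy":0,"dz":-0.03,"twist":0}
    - {"jaw":-1,"dx":0.002,"dy":0.01,"dz":-0.01,"twist":0}
    - {"jaw":-1,"dx":0.006,"dy":0.03,"dz":0,"twist":0}
    - {"jaw":-1,"dx":0.007,"dy":0.035,"dz":0,"twist":0}
    - {"jaw":-1,"dx":0.007,"dy":0.035,"dz":0,"twist":0}
    - {"jaw":-1,"dx":0.007,"dy":0.035,"dz":0,"twist":0}
    - {"jaw":-1,"dx":0.007,"dy":0.035,"dz":0,"twist":0}
    - {"jaw":-1,"dx":0.007,"dy":0.035,"dz":0,"twist":0}
    - {"jaw":-1,"dx":0.006,"dy":0.03,"dz":0,"twist":0}

```text
t: 7.48
eef_pos: [0.4626, 0.2558, 0.2486]
ee_rot: [-3.141, -0.001, 2.9]
force: [0.1, 1.3, -2.6]
width: 0.0274
gripper_force: 16.9
```

Call:
move_arm:
  increments:
    - {"jaw":-1,"dx":0.004,"dy":0.025,"dz":0,"twist":0}
    - {"jaw":-1,"dx":0.0,"dy":0.012,"dz":0,"twist":0}
    - {"jaw":-1,"dx":0,"dy":0,"dz":0,"twist":0}
    - {"jaw":-1,"dx":0,"dy":0,"dz":0,"twist":0}

```text
t: 7.82
eef_pos: [0.4677, 0.2906, 0.2482]
ee_rot: [-3.14, -0.001, 2.9]
force: [-1.0, -0.8, -3.1]
width: 0.0275
gripper_force: 17.6
```

Run:
```python
from h import *
s=st(); to([.468,.290,.121]); w=arm.grab_frame("wrist"); cv2.imwrite("pics/w5.png",cv2.resize(w,(800,600)))
pin("wrist","tub","slim_canister")
```

```text
t 7.82 tcp [0.4677 0.2906 0.2482] rpy [-3.14e+00 -1.00e-03  2.90e+00] F [-1.  -0.8 -3.1] w 0.0275 g 17.6 q [ 0.91  0.19 -0.33 -0.   -1.06 -2.72]
twist 0.0000 then dx,dy,dz [-0.0006 -0.0002  0.1272]
tub wrist [(0.91, [0.466, 0.292, -0.001])]
slim_canister wrist [(0.67, [0.471, 0.291, 0.13])]
```

View pics/w5.png

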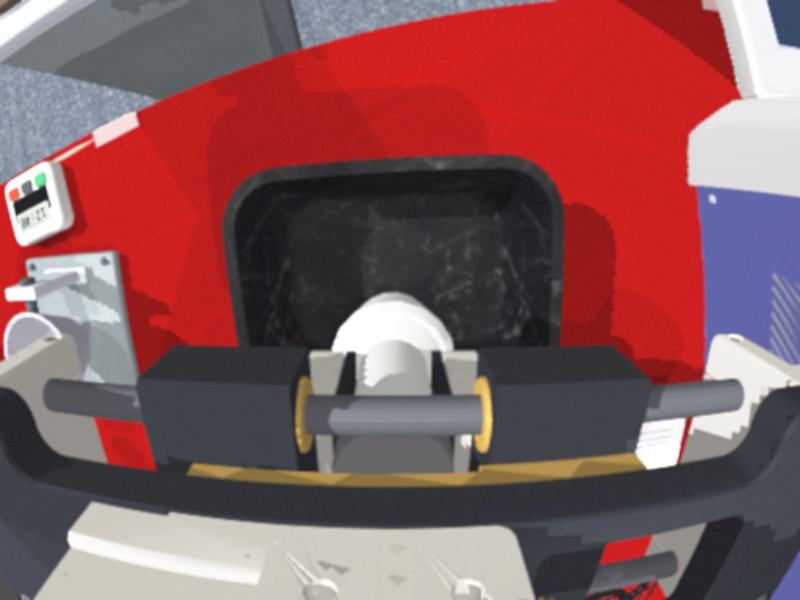

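The slim canister hangs upright at (395,350), over the middle of the tub. I'll lower it and check for contact.

Call:
move_arm:
  increments:
    - {"jaw":-1,"dx":0,"dy":0,"dz":0.03,"twist":0}
    - {"jaw":-1,"dx":0,"dy":0,"dz":0.03,"twist":0}
    - {"jaw":-1,"dx":0,"dy":0,"dz":0.025,"twist":0}
    - {"jaw":-1,"dx":0,"dy":0,"dz":0.02,"twist":0}
    - {"jaw":-1,"dx":0,"dy":0,"dz":0.012,"twist":0}
    - {"jaw":-1,"dx":0,"dy":0,"dz":0.006,"twist":0}
    - {"jaw":-1,"dx":0,"dy":0,"dz":0.002,"twist":0}
    - {"jaw":-1,"dx":0,"dy":0,"dz":0.001,"twist":0}
    - {"jaw":-1,"dx":0,"dy":0,"dz":0.001,"twist":0}
    - {"jaw":-1,"dx":0,"dy":0,"dz":0,"twist":0}

```text
t: 8.8
eef_pos: [0.4685, 0.2909, 0.1231]
ee_rot: [3.14, 0.001, 2.899]
force: [-0.2, -0.2, -3.1]
width: 0.0277
gripper_force: 17.5
```

Call:
move_arm:
  increments:
    - {"jaw":-1,"dx":0,"dy":0,"dz":0.001,"twist":0}
    - {"jaw":-1,"dx":0,"dy":0,"dz":0,"twist":0}
    - {"jaw":-1,"dx":0,"dy":0,"dz":0,"twist":0}
    - {"jaw":-1,"dx":0,"dy":0,"dz":0.001,"twist":0}
    - {"jaw":-1,"dx":0,"dy":0,"dz":0,"twist":0}

```text
t: 9.22
eef_pos: [0.4681, 0.2906, 0.1201]
ee_rot: [3.142, -0.0, 2.899]
force: [0.3, 0.0, -4.0]
width: 0.0276
gripper_force: 17.6
```

Call:
move_arm:
  increments:
    - {"jaw":-1,"dx":0,"dy":0,"dz":0.001,"twist":0}
    - {"jaw":-1,"dx":0,"dy":0,"dz":0,"twist":0}
    - {"jaw":-1,"dx":0,"dy":0,"dz":0.001,"twist":0}
    - {"jaw":-1,"dx":0,"dy":0,"dz":0,"twist":0}

```text
t: 9.55
eef_pos: [0.4691, 0.2913, 0.1197]
ee_rot: [3.14, 0.002, 2.9]
force: [-2.1, -1.9, 9.8]
width: 0.0273
gripper_force: 15.7
```

Call:
move_arm:
  increments:
    - {"jaw":-1,"dx":0,"dy":0,"dz":-0.001,"twist":0}
    - {"jaw":0.4,"dx":0,"dy":0,"dz":0,"twist":0}
    - {"jaw":0.4,"dx":0,"dy":0,"dz":0,"twist":0}
    - {"jaw":0.4,"dx":0,"dy":0,"dz":0,"twist":0}
    - {"jaw":0.4,"dx":0,"dy":0,"dz":0,"twist":0}
    - {"jaw":0.4,"dx":0,"dy":0,"dz":-0.02,"twist":0}
    - {"jaw":0.4,"dx":0,"dy":0,"dz":-0.035,"twist":0}
    - {"jaw":0.4,"dx":0,"dy":0,"dz":-0.035,"twist":0}
    - {"jaw":0.4,"dx":0,"dy":0,"dz":-0.035,"twist":0}
    - {"jaw":0.4,"dx":0,"dy":0,"dz":-0.025,"twist":0}

```text
t: 10.38
eef_pos: [0.4686, 0.291, 0.2724]
ee_rot: [3.139, 0.002, 2.9]
force: [0.6, 0.3, -0.3]
width: 0.0614
gripper_force: 0.0
```

Run:
```python
from h import *
s=st(); to([.439,-.262,.27],closing=60)
arm.grab_frame("wrist"); pin("wrist","slim_canister")
```

```text
t 10.38 tcp [0.4686 0.291  0.2724] rpy [3.139e+00 2.000e-03 2.900e+00] F [ 0.6  0.3 -0.3] w 0.0614 g 0.0 q [ 0.91  0.17 -0.29  0.   -1.11 -2.72]
twist 0.2818 then dx,dy,dz [-0.2508 -0.4937  0.0017]
slim_canister wrist [(0.68, [0.472, 0.29, -0.004])]
```

Call:
move_arm:
  increments:
    - {"jaw":0.4,"dx":-0.0035,"dy":-0.018,"dz":0,"twist":0}
    - {"jaw":0.4,"dx":-0.007,"dy":-0.037,"dz":0,"twist":0}
    - {"jaw":0.4,"dx":-0.007,"dy":-0.037,"dz":0,"twist":0}
    - {"jaw":0.4,"dx":-0.007,"dy":-0.037,"dz":0,"twist":0}
    - {"jaw":0.4,"dx":-0.007,"dy":-0.037,"dz":0,"twist":0}
    - {"jaw":0.4,"dx":-0.007,"dy":-0.037,"dz":0,"twist":0}
    - {"jaw":0.4,"dx":-0.007,"dy":-0.037,"dz":0,"twist":0}
    - {"jaw":0.4,"dx":-0.007,"dy":-0.037,"dz":0,"twist":0}
    - {"jaw":0.4,"dx":-0.007,"dy":-0.037,"dz":0,"twist":0}
    - {"jaw":0.4,"dx":-0.007,"dy":-0.037,"dz":0,"twist":0}
    - {"jaw":0.4,"dx":-0.007,"dy":-0.037,"dz":0,"twist":0}
    - {"jaw":0.4,"dx":-0.007,"dy":-0.037,"dz":0,"twist":0}

```text
t: 11.48
eef_pos: [0.443, -0.1433, 0.2685]
ee_rot: [-3.142, -0.001, 2.899]
force: [0.9, -0.2, 0.2]
width: 0.061
gripper_force: 0.0
```

Call:
move_arm:
  increments:
    - {"jaw":0.14,"dx":-0.007,"dy":-0.037,"dz":0,"twist":0}
    - {"jaw":0.14,"dx":-0.007,"dy":-0.037,"dz":0,"twist":0}
    - {"jaw":0.14,"dx":-0.007,"dy":-0.037,"dz":0,"twist":0}
    - {"jaw":0.14,"dx":-0.002,"dy":-0.008,"dz":0,"twist":0}
    - {"jaw":0.14,"dx":0,"dy":0,"dz":0,"twist":0.094}
    - {"jaw":0.14,"dx":0,"dy":0,"dz":0,"twist":0.094}
    - {"jaw":0.14,"dx":0,"dy":0,"dz":0,"twist":0.094}
    - {"jaw":0.14,"dx":0,"dy":0,"dz":0,"twist":0}
    - {"jaw":0.14,"dx":0,"dy":0,"dz":0,"twist":0}

```text
t: 12.23
eef_pos: [0.4375, -0.2623, 0.2684]
ee_rot: [-3.141, -0.001, 2.62]
force: [-0.3, -0.4, 0.2]
width: 0.05
gripper_force: 0.0
```

Run:
```python
from h import *
s=st(); i=arm.camera_info("wrist"); w=arm.grab_frame("wrist"); cv2.imwrite("pics/w6.png",cv2.resize(w,(800,600)))
pin("wrist","fitted_canister","bottle_tall","bottle_short")
np.savez("i6.npz",K=i["K"],extrinsics=i["extrinsics"])
```

```text
t 12.23 tcp [ 0.4375 -0.2623  0.2684] rpy [-3.141e+00 -1.000e-03  2.620e+00] F [-0.3 -0.4  0.2] w 0.0500 g 0.0 q [-0.15  0.1  -0.38 -0.   -1.09 -1.94]
fitted_canister wrist [(0.96, [0.566, -0.173, -0.003]), (0.92, [0.432, -0.399, -0.004]), (0.83, [0.439, -0.261, -0.004]), (0.6, [0.358, -0.555, -0.002])]
bottle_tall wrist [(0.83, [0.512, -0.287, -0.002])]
bottle_short wrist [(0.6, [0.434, -0.184, 0.001])]
```

View pics/w6.png

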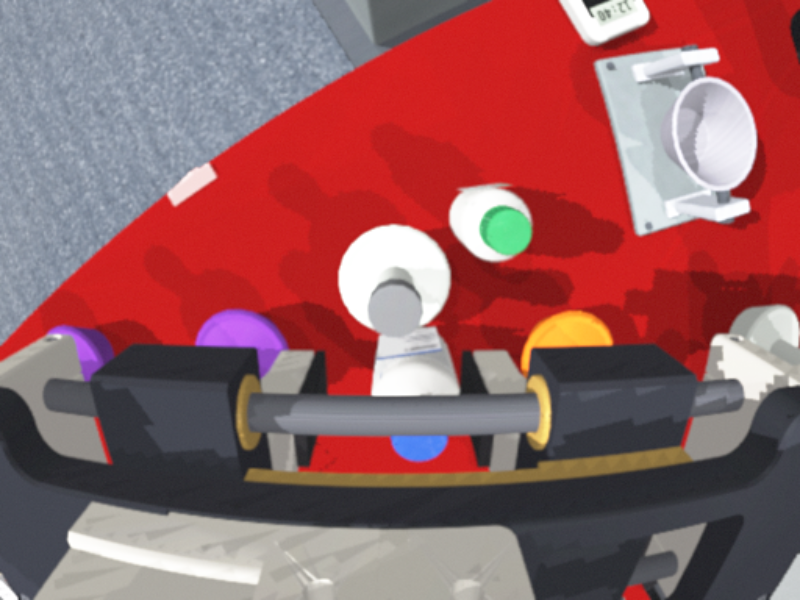

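The wrist view shows the fitted canister's cap at (395,308), centred between the fingers. The green bottle (500,225) and blue bottle (418,380) are both clear of the planned descent. The cup is empty and level.

Call:
move_arm:
  increments:
    - {"jaw":0.14,"dx":0.0008,"dy":0.0018,"dz":0.03,"twist":0}
    - {"jaw":0.14,"dx":0,"dy":0,"dz":0.035,"twist":0}
    - {"jaw":0.14,"dx":0,"dy":0,"dz":0.025,"twist":0}
    - {"jaw":0.14,"dx":0,"dy":0,"dz":0.02,"twist":0}
    - {"jaw":0.14,"dx":0,"dy":0,"dz":0.015,"twist":0}
    - {"jaw":0.14,"dx":0,"dy":0,"dz":0.01,"twist":0}
    - {"jaw":0.14,"dx":0,"dy":0,"dz":0.01,"twist":0}
    - {"jaw":0.14,"dx":0,"dy":0,"dz":0.005,"twist":0}
    - {"jaw":0.14,"dx":0,"dy":0,"dz":0,"twist":0}
    - {"jaw":0.14,"dx":0,"dy":0,"dz":0,"twist":0}

```text
t: 13.27
eef_pos: [0.4387, -0.2604, 0.1195]
ee_rot: [-3.142, 0.0, 2.618]
force: [-0.9, -0.2, -0.2]
width: 0.0502
gripper_force: 0.0
```

Call:
move_arm:
  increments:
    - {"jaw":-1,"dx":0,"dy":0,"dz":0,"twist":0}
    - {"jaw":-1,"dx":0,"dy":0,"dz":0,"twist":0}
    - {"jaw":-1,"dx":0,"dy":0,"dz":0,"twist":0}
    - {"jaw":-1,"dx":0,"dy":0,"dz":0,"twist":0}
    - {"jaw":-1,"dx":0,"dy":0,"dz":0,"twist":0}
    - {"jaw":-1,"dx":0,"dy":0,"dz":0,"twist":0}
  force: 15

```text
t: 13.77
eef_pos: [0.438, -0.2602, 0.119]
ee_rot: [3.141, -0.0, 2.617]
force: [0.0, -1.2, -2.8]
width: 0.0271
gripper_force: 35.2
```

Call:
move_arm:
  increments:
    - {"jaw":-1,"dx":0,"dy":0,"dz":-0.005,"twist":0}
    - {"jaw":-1,"dx":0,"dy":0,"dz":-0.015,"twist":0}
    - {"jaw":-1,"dx":0,"dy":0,"dz":-0.025,"twist":0}
    - {"jaw":-1,"dx":0,"dy":0,"dz":-0.03,"twist":0}
    - {"jaw":-1,"dx":0,"dy":0,"dz":-0.03,"twist":0}
    - {"jaw":-1,"dx":0,"dy":0,"dz":-0.025,"twist":0}
    - {"jaw":-1,"dx":0,"dy":0,"dz":-0.02,"twist":0}
    - {"jaw":-1,"dx":0,"dy":0,"dz":0,"twist":-0.098}
    - {"jaw":-1,"dx":0,"dy":0,"dz":0,"twist":-0.098}
    - {"jaw":-1,"dx":0,"dy":0,"dz":0,"twist":-0.098}
    - {"jaw":-1,"dx":0,"dy":0,"dz":0,"twist":0}
    - {"jaw":-1,"dx":0,"dy":0,"dz":0,"twist":0}

```text
t: 14.77
eef_pos: [0.4381, -0.2602, 0.2692]
ee_rot: [3.141, -0.0, 2.908]
force: [-0.5, 1.0, -2.7]
width: 0.027
gripper_force: 33.5
```

Run:
```python
from h import *
s=st(); arm.grab_frame("wrist"); pin("wrist","fitted_canister","fitted_gauge","cup_mouth","rocker"); to([.4515,.0015,s["eef_pos"][2]],closing=77)
```

```text
t 14.77 tcp [ 0.4381 -0.2602  0.2692] rpy [ 3.141 -0.     2.908] F [-0.5  1.  -2.7] w 0.0270 g 33.5 q [-0.15  0.1  -0.38 -0.   -1.09 -1.65]
fitted_canister wrist [(0.84, [0.358, -0.555, 0.0]), (0.8, [0.44, -0.262, 0.149]), (0.75, [0.435, -0.396, -0.003])]
fitted_gauge wrist [(0.9, [0.361, -0.558, 0.038]), (0.84, [0.43, -0.401, 0.035]), (0.73, [0.436, -0.263, 0.187])]
cup_mouth wrist []
rocker wrist []
twist -0.0048 then dx,dy,dz [ 4.600e-02  2.581e-01 -1.000e-04]
```

Call:
move_arm:
  increments:
    - {"jaw":-1,"dx":0.0035,"dy":0.018,"dz":0,"twist":0}
    - {"jaw":-1,"dx":0.006,"dy":0.034,"dz":0,"twist":0}
    - {"jaw":-1,"dx":0.006,"dy":0.034,"dz":0,"twist":0}
    - {"jaw":-1,"dx":0.006,"dy":0.034,"dz":0,"twist":0}
    - {"jaw":-1,"dx":0.006,"dy":0.034,"dz":0,"twist":0}
    - {"jaw":-1,"dx":0.006,"dy":0.034,"dz":0,"twist":0}
    - {"jaw":-1,"dx":0.006,"dy":0.034,"dz":0,"twist":0}
    - {"jaw":-1,"dx":0.005,"dy":0.024,"dz":0.03,"twist":0}
    - {"jaw":-1,"dx":0.003,"dy":0.012,"dz":0.03,"twist":0}
    - {"jaw":-1,"dx":0,"dy":0,"dz":0,"twist":0}
    - {"jaw":-1,"dx":0,"dy":0,"dz":0,"twist":0}
    - {"jaw":-1,"dx":0,"dy":0,"dz":0,"twist":0}

```text
t: 16.02
eef_pos: [0.4517, 0.0016, 0.2101]
ee_rot: [-3.141, 0.001, 2.912]
force: [0.6, -0.0, -3.9]
width: 0.0275
gripper_force: 26.4
```

Run:
```python
from h import *
s=st(); i=arm.camera_info("wrist"); w=arm.grab_frame("wrist"); cv2.imwrite("pics/w7.png",cv2.resize(w,(800,600)))
pin("wrist","fitted_canister","fitted_gauge","cup_mouth","rocker")
a=arm.grab_frame("scene"); pin("scene","fitted_gauge","cup_mouth","fitted_canister","rocker")
a=arm.grab_frame("top"); pin("top","fitted_gauge","cup_mouth","fitted_canister","rocker")
np.savez("i7.npz",K=i["K"],extrinsics=i["extrinsics"])
```

```text
t 16.02 tcp [0.4517 0.0016 0.2101] rpy [-3.141e+00  1.000e-03  2.912e+00] F [ 0.6 -0.  -3.9] w 0.0275 g 26.4 q [ 0.44  0.06 -0.58  0.   -0.93 -2.24]
fitted_canister wrist [(0.65, [0.453, -0.002, 0.091])]
fitted_gauge wrist [(0.7, [0.452, -0.002, 0.126])]
cup_mouth wrist []
rocker wrist []
fitted_gauge scene [(0.78, [0.452, -0.007, 0.124]), (0.77, [0.435, -0.397, 0.035]), (0.37, [0.562, -0.176, 0.037])]
cup_mouth scene [(0.55, [0.452, 0.004, 0.07])]
fitted_canister scene [(0.78, [0.454, 0.004, 0.086]), (0.7, [0.433, -0.397, -0.002]), (0.49, [0.566, -0.172, 0.001])]
rocker scene [(0.97, [0.454, -0.001, -0.0]), (0.54, [0.453, 0.003, 0.071])]
fitted_gauge top [(0.75, [0.435, -0.394, 0.034]), (0.56, [0.564, -0.172, 0.03]), (0.55, [0.358, -0.555, 0.035]), (0.4, [0.451, 0.002, 0.126])]
cup_mouth top [(0.4, [0.451, 0.003, 0.072])]
fitted_canister top [(0.8, [0.562, -0.173, -0.001]), (0.64, [0.436, -0.183, -0.003]), (0.56, [0.361, -0.56, -0.003]), (0.55, [0.435, -0.397, -0.002]), (0.51, [0.454, -0.003, 0.091])]
rocker top [(0.73, [0.452, -0.001, -0.0]), (0.29, [0.439, -0.183, -0.004])]
```

View pics/w7.png

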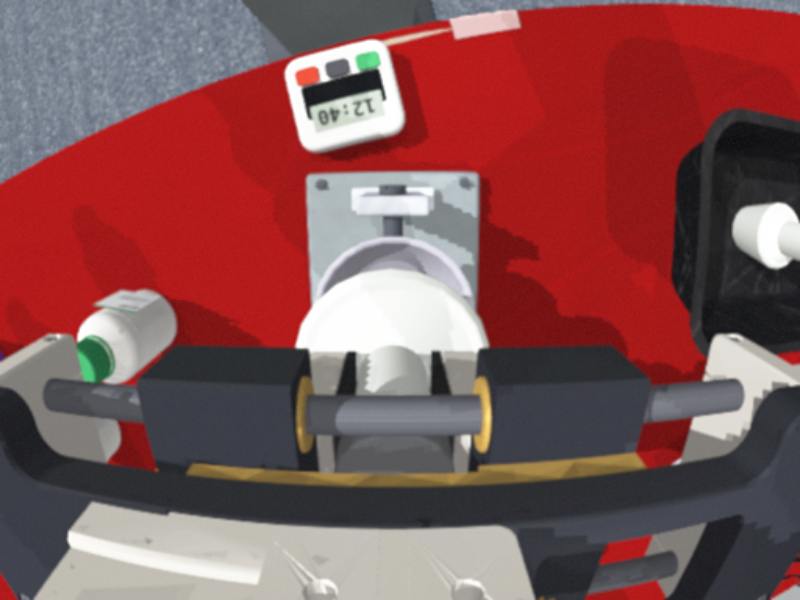

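Canister cone spans columns 297–489 and cup rim 315–472, both centred at about 393; lateral alignment is good. The slim one stands upright in the tub at (775,235). I'll lower to just above seating.

Call:
move_arm:
  increments:
    - {"jaw":-1,"dx":0,"dy":0,"dz":0.01,"twist":0}
    - {"jaw":-1,"dx":0,"dy":0,"dz":0.015,"twist":0}
    - {"jaw":-1,"dx":0,"dy":0,"dz":0.01,"twist":0}
    - {"jaw":-1,"dx":0,"dy":0,"dz":0.006,"twist":0}
    - {"jaw":-1,"dx":0,"dy":0,"dz":0.004,"twist":0}
    - {"jaw":-1,"dx":0,"dy":0,"dz":0.002,"twist":0}
    - {"jaw":-1,"dx":0,"dy":0,"dz":0.001,"twist":0}
    - {"jaw":-1,"dx":0,"dy":0,"dz":0,"twist":0}
    - {"jaw":-1,"dx":0,"dy":0,"dz":0,"twist":0}

```text
t: 17.52
eef_pos: [0.4512, 0.0018, 0.1616]
ee_rot: [3.141, 0.001, 2.912]
force: [0.3, 0.1, -3.6]
width: 0.0271
gripper_force: 26.4
```

Call:
move_arm:
  increments:
    - {"jaw":-1,"dx":0,"dy":0,"dz":0.001,"twist":0}
    - {"jaw":-1,"dx":0,"dy":0,"dz":0.001,"twist":0}
    - {"jaw":-1,"dx":0,"dy":0,"dz":0,"twist":0}
    - {"jaw":-1,"dx":0,"dy":0,"dz":0,"twist":0}
  force: 12

```text
t: 17.85
eef_pos: [0.451, 0.0017, 0.1592]
ee_rot: [3.142, 0.0, 2.911]
force: [-0.4, -0.3, -3.0]
width: 0.0277
gripper_force: 24.3
```

Call:
move_arm:
  increments:
    - {"jaw":-1,"dx":0,"dy":0,"dz":0.001,"twist":0}
    - {"jaw":-1,"dx":0,"dy":0,"dz":0,"twist":0}
    - {"jaw":-1,"dx":0,"dy":0,"dz":0.0005,"twist":0}
    - {"jaw":-1,"dx":0,"dy":0,"dz":0,"twist":0}
    - {"jaw":-1,"dx":0,"dy":0,"dz":0,"twist":0}

```text
t: 18.27
eef_pos: [0.451, 0.0017, 0.1577]
ee_rot: [-3.142, -0.0, 2.911]
force: [-0.2, -0.5, -2.2]
width: 0.0271
gripper_force: 24.3
```

Call:
move_arm:
  increments:
    - {"jaw":-1,"dx":0,"dy":0,"dz":0.0005,"twist":0}
    - {"jaw":-1,"dx":0,"dy":0,"dz":0,"twist":0}
    - {"jaw":-1,"dx":0,"dy":0,"dz":0.0005,"twist":0}
    - {"jaw":-1,"dx":0,"dy":0,"dz":0,"twist":0}
    - {"jaw":-1,"dx":0,"dy":0,"dz":0,"twist":0}

```text
t: 18.68
eef_pos: [0.451, 0.0017, 0.1567]
ee_rot: [3.142, 0.0, 2.911]
force: [0.1, -0.5, -3.4]
width: 0.0275
gripper_force: 24.3
```

Call:
move_arm:
  increments:
    - {"jaw":-1,"dx":0,"dy":0,"dz":0.0005,"twist":0}
    - {"jaw":-1,"dx":0,"dy":0,"dz":0,"twist":0}
    - {"jaw":-1,"dx":0,"dy":0,"dz":0.0005,"twist":0}
    - {"jaw":-1,"dx":0,"dy":0,"dz":0,"twist":0}
    - {"jaw":-1,"dx":0,"dy":0,"dz":0,"twist":0}

```text
t: 19.1
eef_pos: [0.4512, 0.0018, 0.1558]
ee_rot: [3.141, 0.0, 2.912]
force: [-0.3, 1.6, -0.5]
width: 0.0275
gripper_force: 23.2
```

Call:
move_arm:
  increments:
    - {"jaw":-1,"dx":0,"dy":0,"dz":0.0005,"twist":0}
    - {"jaw":-1,"dx":0,"dy":0,"dz":0,"twist":0}
    - {"jaw":-1,"dx":0,"dy":0,"dz":0,"twist":0}

```text
t: 19.35
eef_pos: [0.4512, 0.0018, 0.1554]
ee_rot: [3.141, 0.001, 2.912]
force: [-1.3, 1.1, 3.2]
width: 0.0276
gripper_force: 21.3
```

Load has come off the arm at the expected depth, so the cone is home. Releasing.

Call:
move_arm:
  increments:
    - {"jaw":0.0,"dx":0,"dy":0,"dz":0,"twist":0}
    - {"jaw":0.0,"dx":0,"dy":0,"dz":0,"twist":0}
    - {"jaw":0.0,"dx":0,"dy":0,"dz":0,"twist":0}
    - {"jaw":0.0,"dx":0,"dy":0,"dz":0,"twist":0}
    - {"jaw":0.0,"dx":0,"dy":0,"dz":0,"twist":0}
    - {"jaw":0.0,"dx":0,"dy":0,"dz":0,"twist":0}

```text
t: 19.85
eef_pos: [0.4508, 0.0015, 0.1549]
ee_rot: [-3.141, -0.001, 2.911]
force: [-0.6, -1.7, -2.4]
width: 0.0439
gripper_force: 1.4
```

Run:
```python
from h import *
s=st(); i=arm.camera_info("wrist"); w=arm.grab_frame("wrist"); cv2.imwrite("pics/w8.png",cv2.resize(w,(800,600)))
pin("wrist","fitted_canister","fitted_gauge","cup_mouth")
a=arm.grab_frame("scene"); pin("scene","fitted_gauge","cup_mouth","fitted_canister")
```

```text
t 19.85 tcp [0.4508 0.0015 0.1549] rpy [-3.141e+00 -1.000e-03  2.911e+00] F [-0.6 -1.7 -2.4] w 0.0439 g 1.4 q [ 0.44  0.13 -0.65 -0.   -0.79 -2.24]
fitted_canister wrist [(0.83, [0.452, -0.001, 0.038])]
fitted_gauge wrist [(0.71, [0.453, 0.0, 0.073])]
cup_mouth wrist []
fitted_gauge scene [(0.71, [0.449, -0.003, 0.069]), (0.67, [0.436, -0.397, 0.033])]
cup_mouth scene [(0.51, [0.453, 0.0, 0.069])]
fitted_canister scene [(0.65, [0.449, -0.002, 0.072]), (0.63, [0.452, -0.0, 0.037]), (0.61, [0.434, -0.399, 0.002])]
```

View pics/w8.png

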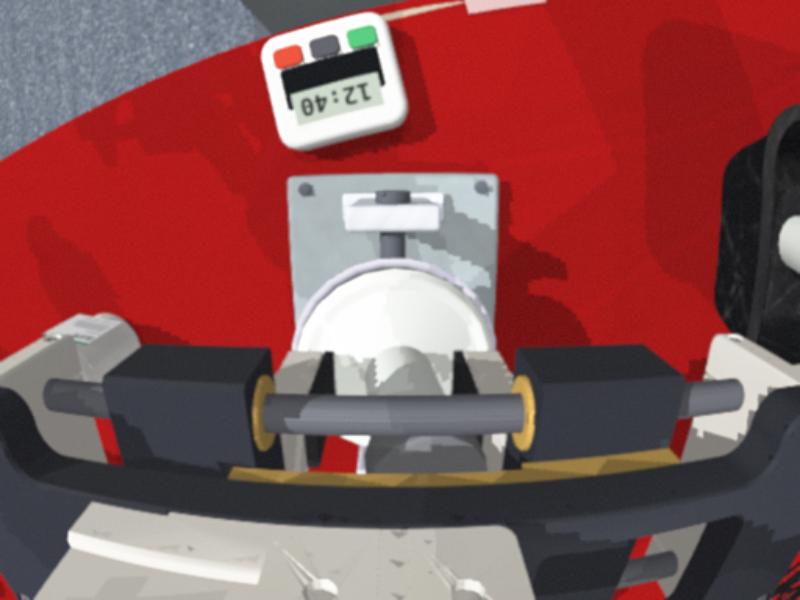

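The cone fills the cup, but the cap at (430,455) leans right in the picture (the robot's left) against the finger, with 1.4 N on a pad. I'll open a little wider and see whether it settles level.

Call:
move_arm:
  increments:
    - {"jaw":0.6,"dx":0,"dy":0,"dz":0,"twist":0}
    - {"jaw":0.6,"dx":0,"dy":0,"dz":0,"twist":0}
    - {"jaw":0.6,"dx":0,"dy":0,"dz":0,"twist":0}
    - {"jaw":0.6,"dx":0,"dy":0,"dz":0,"twist":0}
    - {"jaw":0.6,"dx":0,"dy":0,"dz":0,"twist":0}
    - {"jaw":0.6,"dx":0,"dy":0,"dz":0,"twist":0}
    - {"jaw":0.6,"dx":0,"dy":0,"dz":0,"twist":0}
    - {"jaw":0.6,"dx":0,"dy":0,"dz":0,"twist":0}

```text
t: 20.92
eef_pos: [0.4511, 0.0018, 0.1553]
ee_rot: [3.141, 0.0, 2.911]
force: [-0.5, -0.1, -0.7]
width: 0.0701
gripper_force: 0.0
```

Run:
```python
from h import *
s=st(); i=arm.camera_info("wrist"); w=arm.grab_frame("wrist"); a=arm.grab_frame("scene")
cv2.imwrite("pics/w9.png",np.hstack([cv2.resize(w[170:330,130:380],(400,256)),cv2.resize(a[190:260,210:320],(400,256),interpolation=cv2.INTER_CUBIC)]))
pin("wrist","fitted_canister","fitted_gauge")
pin("scene","fitted_gauge","cup_mouth","fitted_canister")
```

```text
t 20.92 tcp [0.4511 0.0018 0.1553] rpy [3.141 0.    2.911] F [-0.5 -0.1 -0.7] w 0.0701 g 0.0 q [ 0.44  0.13 -0.65  0.   -0.79 -2.24]
fitted_canister wrist [(0.82, [0.452, 0.002, 0.033])]
fitted_gauge wrist [(0.93, [0.452, 0.003, 0.07])]
fitted_gauge scene [(0.62, [0.448, -0.004, 0.07]), (0.55, [0.436, -0.396, 0.036])]
cup_mouth scene [(0.64, [0.454, 0.005, 0.067]), (0.43, [0.466, 0.292, 0.001])]
fitted_canister scene [(0.68, [0.452, 0.006, 0.034]), (0.55, [0.434, -0.398, 0.002])]
```

View pics/w9.png

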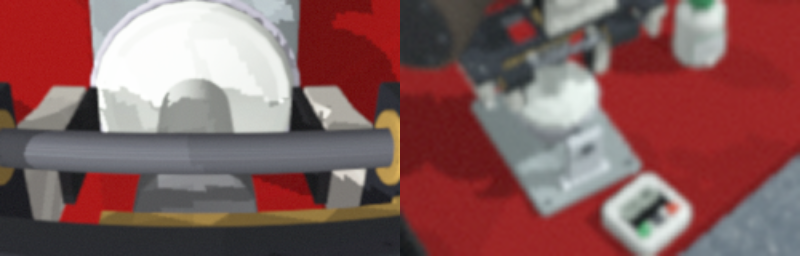

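The canister has settled upright and centred in the cup: neck at column 195 and cone at 95–298 in the left crop. It was only riding on the finger. I'll raise, straddle the neck loosely (44 mm) and tip it left.

Call:
move_arm:
  increments:
    - {"jaw":0.6,"dx":0,"dy":0,"dz":-0.01,"twist":0}
    - {"jaw":0.3,"dx":0,"dy":0,"dz":-0.01,"twist":0}
    - {"jaw":0.0,"dx":0,"dy":0,"dz":0,"twist":0}
    - {"jaw":0.0,"dx":0,"dy":0,"dz":0,"twist":0}
    - {"jaw":0.0,"dx":0,"dy":0,"dz":0,"twist":0}
    - {"jaw":0.0,"dx":0,"dy":0,"dz":0,"twist":0}

```text
t: 21.77
eef_pos: [0.4507, 0.0016, 0.1747]
ee_rot: [-3.141, -0.001, 2.911]
force: [-0.9, -0.1, -0.0]
width: 0.0455
gripper_force: 0.0
```

Call:
move_arm:
  increments:
    - {"jaw":0.0,"dx":0,"dy":0.004,"dz":0,"twist":0}
    - {"jaw":0.0,"dx":0,"dy":0.004,"dz":0,"twist":0}
    - {"jaw":0.0,"dx":0,"dy":0.003,"dz":0,"twist":0}
    - {"jaw":0.0,"dx":0,"dy":0.003,"dz":0,"twist":0}
    - {"jaw":0.0,"dx":0,"dy":0.002,"dz":0,"twist":0}
    - {"jaw":0.0,"dx":0,"dy":0.002,"dz":0,"twist":0}
    - {"jaw":0.0,"dx":0,"dy":0.002,"dz":0,"twist":0}
    - {"jaw":0.0,"dx":0,"dy":0,"dz":0,"twist":0}
    - {"jaw":0.0,"dx":0,"dy":0,"dz":0,"twist":0}
    - {"jaw":0.0,"dx":0,"dy":0,"dz":0,"twist":0}

```text
t: 22.6
eef_pos: [0.4555, 0.0211, 0.1752]
ee_rot: [-3.142, -0.0, 2.911]
force: [-0.5, -1.7, 2.4]
width: 0.0439
gripper_force: 1.2
```

```bash
cat >> h.py <<'E'
def cap(z=.150):
  "cap centroid from wrist: centre columns of silhouette in rows, in tool y"
  for c in ["wrist","scene","top"]:
    arm.grab_frame(c)
    for r in arm.silhouettes(c,"fitted_canister"):
      y,x=np.nonzero(r["pixels"]); print(c,round(r["score"],2),"n",len(x),"mid",x.mean().round(1),y.mean().round(1),"col-mids",[(int(v),round(float(x[y==v].mean()),1)) for v in np.unique(y)[::8]] if c=="wrist" else "")
    pin(c,"fitted_canister","fitted_gauge","cup_mouth")
E
python3 - <<'E'
from h import *
st(); cap()
E
```

```text
t 22.60 tcp [0.4555 0.0211 0.1752] rpy [-3.142 -0.     2.911] F [-0.5 -1.7  2.4] w 0.0439 g 1.2 q [ 0.48  0.11 -0.62  0.   -0.84 -2.28]
wrist 0.58 n 8397 mid 231.8 219.6 col-mids [(164, 221.0), (172, 226.0), (180, 226.0), (188, 225.0), (196, 224.5), (204, 224.0), (212, 223.0), (220, 223.0), (228, 235.6), (236, 238.9), (244, 243.5), (252, 246.5), (284, 251.5), (292, 250.0), (300, 249.5)]
fitted_canister wrist [(0.75, [0.449, -0.007, 0.035]), (0.59, [0.432, -0.183, 0.002])]
fitted_gauge wrist [(0.79, [0.451, 0.003, 0.067])]
cup_mouth wrist []
scene 0.76 n 282 mid 329.9 168.7 col-mids 
scene 0.62 n 325 mid 251.6 214.8 col-mids 
fitted_canister scene [(0.78, [0.432, -0.398, -0.001]), (0.67, [0.45, -0.006, 0.035]), (0.63, [0.468, 0.29, 0.001]), (0.59, [0.563, -0.17, 0.0])]
fitted_gauge scene [(0.75, [0.447, -0.003, 0.07]), (0.7, [0.435, -0.396, 0.036]), (0.49, [0.561, -0.176, 0.039])]
cup_mouth scene [(0.58, [0.454, 0.004, 0.07])]
top 0.74 n 316 mid 367.9 243.3 col-mids 
top 0.57 n 275 mid 274.0 192.3 col-mids 
top 0.56 n 319 mid 327.7 224.8 col-mids 
fitted_canister top [(0.85, [0.566, -0.176, 0.0]), (0.57, [0.435, -0.398, -0.003]), (0.55, [0.36, -0.558, -0.003]), (0.49, [0.469, 0.291, 0.003]), (0.46, [0.45, -0.008, 0.039])]
fitted_gauge top [(0.74, [0.363, -0.559, 0.037]), (0.73, [0.434, -0.396, 0.035]), (0.59, [0.563, -0.172, 0.033]), (0.54, [0.45, 0.002, 0.072])]
cup_mouth top []
```

Tipped left by about 0.26 rad (15°): the origin has swung about 9 mm under the gauge point, with 1.7 N reaction. Now to the right.

Call:
move_arm:
  increments:
    - {"jaw":0.0,"dx":0,"dy":-0.003,"dz":0,"twist":0}
    - {"jaw":0.0,"dx":0,"dy":-0.004,"dz":0,"twist":0}
    - {"jaw":0.0,"dx":0,"dy":-0.004,"dz":0,"twist":0}
    - {"jaw":0.0,"dx":0,"dy":-0.004,"dz":0,"twist":0}
    - {"jaw":0.0,"dx":0,"dy":-0.004,"dz":0,"twist":0}
    - {"jaw":0.0,"dx":0,"dy":-0.004,"dz":0,"twist":0}
    - {"jaw":0.0,"dx":0,"dy":-0.004,"dz":0,"twist":0}
    - {"jaw":0.0,"dx":0,"dy":-0.004,"dz":0,"twist":0}
    - {"jaw":0.0,"dx":0,"dy":-0.003,"dz":0,"twist":0}
    - {"jaw":0.0,"dx":0,"dy":-0.002,"dz":0,"twist":0}
    - {"jaw":0.0,"dx":0,"dy":-0.002,"dz":0,"twist":0}
    - {"jaw":0.0,"dx":0,"dy":-0.002,"dz":0,"twist":0}

```text
t: 24.35
eef_pos: [0.4468, -0.0177, 0.1755]
ee_rot: [3.141, 0.001, 2.912]
force: [-0.1, 1.5, 2.0]
width: 0.0439
gripper_force: 1.4
```

Call:
move_arm:
  increments:
    - {"jaw":0.0,"dx":0,"dy":0,"dz":0,"twist":0}
    - {"jaw":0.0,"dx":0,"dy":0,"dz":0,"twist":0}
    - {"jaw":0.0,"dx":0,"dy":0,"dz":0,"twist":0}

```text
t: 24.6
eef_pos: [0.4467, -0.0176, 0.1753]
ee_rot: [3.141, 0.001, 2.912]
force: [0.5, 2.3, 2.7]
width: 0.0438
gripper_force: 1.2
```

Run:
```python
from h import *
st(); cap()
```

```text
t 24.60 tcp [ 0.4467 -0.0176  0.1753] rpy [3.141e+00 1.000e-03 2.912e+00] F [0.5 2.3 2.7] w 0.0438 g 1.2 q [ 0.4   0.1  -0.63  0.   -0.84 -2.2 ]
wrist 0.74 n 8337 mid 271.5 218.6 col-mids [(164, 276.0), (172, 276.0), (180, 277.5), (188, 278.0), (196, 278.5), (204, 278.5), (212, 280.0), (220, 279.5), (228, 266.7), (236, 263.2), (244, 259.5), (252, 256.4), (286, 251.5), (294, 253.5), (302, 255.0)]
wrist 0.16 n 1166 mid 287.8 174.6 col-mids [(143, 281.0), (151, 282.0), (159, 279.5), (167, 279.4), (175, 283.2), (183, 296.2), (191, 298.1), (199, 297.5), (207, 307.5), (215, 304.6)]
fitted_canister wrist [(0.81, [0.455, 0.008, 0.036])]
fitted_gauge wrist [(0.66, [0.451, -0.0, 0.069]), (0.49, [0.513, -0.29, -0.002])]
cup_mouth wrist []
scene 0.84 n 255 mid 252.5 214.4 col-mids 
scene 0.56 n 319 mid 329.6 167.9 col-mids 
fitted_canister scene [(0.77, [0.455, 0.015, 0.035]), (0.77, [0.433, -0.398, 0.0]), (0.6, [0.449, -0.003, 0.068]), (0.59, [0.469, 0.293, 0.003])]
fitted_gauge scene [(0.72, [0.436, -0.4, 0.034]), (0.58, [0.449, -0.006, 0.068]), (0.45, [0.681, 0.023, 0.002])]
cup_mouth scene [(0.54, [0.454, 0.005, 0.068])]
top 0.61 n 266 mid 273.8 192.8 col-mids 
top 0.6 n 312 mid 327.8 224.7 col-mids 
top 0.52 n 309 mid 367.9 243.5 col-mids 
fitted_canister top [(0.85, [0.432, -0.396, -0.0]), (0.64, [0.564, -0.172, -0.002]), (0.59, [0.455, 0.01, 0.038]), (0.57, [0.361, -0.557, -0.002])]
fitted_gauge top [(0.81, [0.564, -0.174, 0.034]), (0.7, [0.436, -0.397, 0.033]), (0.63, [0.36, -0.555, 0.035]), (0.61, [0.45, 0.001, 0.072]), (0.22, [0.452, -0.001, 0.07])]
cup_mouth top [(0.69, [0.469, 0.294, 0.006]), (0.58, [0.677, 0.021, 0.0]), (0.54, [0.452, 0.002, 0.07])]
```

Mirror image on the right: about 0.26 rad, origin +9 mm. I'll return to centre slowly, open, and rise clear.

Call:
move_arm:
  increments:
    - {"jaw":0.0,"dx":0,"dy":0.002,"dz":0,"twist":0}
    - {"jaw":0.0,"dx":0,"dy":0.003,"dz":0,"twist":0}
    - {"jaw":0.0,"dx":0,"dy":0.003,"dz":0,"twist":0}
    - {"jaw":0.0,"dx":0,"dy":0.003,"dz":0,"twist":0}
    - {"jaw":0.0,"dx":0,"dy":0.003,"dz":0,"twist":0}
    - {"jaw":0.0,"dx":0,"dy":0.003,"dz":0,"twist":0}
    - {"jaw":0.0,"dx":0,"dy":0.003,"dz":0,"twist":0}
    - {"jaw":0.2,"dx":0,"dy":0,"dz":0,"twist":0}
    - {"jaw":0.4,"dx":0,"dy":0,"dz":0,"twist":0}
    - {"jaw":0.6,"dx":0,"dy":0,"dz":0,"twist":0}
    - {"jaw":0.6,"dx":0,"dy":0,"dz":0,"twist":0}
    - {"jaw":0.6,"dx":0,"dy":0,"dz":0,"twist":0}

```text
t: 26.35
eef_pos: [0.4509, 0.0016, 0.1752]
ee_rot: [-3.142, -0.0, 2.911]
force: [-0.3, 1.0, -0.6]
width: 0.068
gripper_force: 0.0
```

Call:
move_arm:
  increments:
    - {"jaw":0.6,"dx":0,"dy":0,"dz":-0.01,"twist":0}
    - {"jaw":0.6,"dx":0,"dy":0,"dz":-0.02,"twist":0}
    - {"jaw":0.6,"dx":0,"dy":0,"dz":-0.03,"twist":0}
    - {"jaw":0.6,"dx":0,"dy":0,"dz":-0.03,"twist":0}
    - {"jaw":0.6,"dx":0,"dy":0,"dz":-0.03,"twist":0}
    - {"jaw":0.6,"dx":0,"dy":0,"dz":-0.01,"twist":0}
    - {"jaw":0.6,"dx":0,"dy":0,"dz":0,"twist":0}
    - {"jaw":0.6,"dx":0,"dy":0,"dz":0,"twist":0}
    - {"jaw":0.6,"dx":0,"dy":0,"dz":0,"twist":0}
    - {"jaw":0.6,"dx":0,"dy":0,"dz":0,"twist":0}
    - {"jaw":0.6,"dx":0,"dy":0,"dz":0,"twist":0}
    - {"jaw":0.6,"dx":0,"dy":0,"dz":0,"twist":0}

```text
t: 27.35
eef_pos: [0.4508, 0.0016, 0.3044]
ee_rot: [-3.141, -0.001, 2.911]
force: [0.7, -0.4, -1.0]
width: 0.07
gripper_force: 0.0
```

Run:
```python
from h import *
st(); cap(); pin("wrist","rocker"); pin("top","slim_canister","bottle_tall","bottle_short","broad_canister","bottle_brown")
```

```text
t 27.35 tcp [0.4508 0.0016 0.3044] rpy [-3.141e+00 -1.000e-03  2.911e+00] F [ 0.7 -0.4 -1. ] w 0.0700 g 0.0 q [ 0.44 -0.03 -0.44 -0.   -1.17 -2.24]
wrist 0.96 n 851 mid 15.7 210.6 col-mids [(197, 17.0), (205, 19.0), (213, 18.5), (221, 9.0), (229, 2.0)]
wrist 0.65 n 3960 mid 252.0 178.6 col-mids [(144, 253.5), (152, 252.0), (160, 252.0), (168, 252.0), (176, 251.5), (184, 251.5), (192, 252.0), (200, 252.0), (208, 252.5), (216, 252.5)]
fitted_canister wrist [(0.97, [0.453, -0.002, 0.035]), (0.66, [0.436, -0.4, -0.003])]
fitted_gauge wrist [(0.83, [0.429, -0.398, 0.035]), (0.41, [0.469, 0.291, 0.0])]
cup_mouth wrist []
scene 0.91 n 331 mid 330.0 167.7 col-mids 
scene 0.66 n 389 mid 251.7 212.7 col-mids 
scene 0.58 n 308 mid 369.5 158.0 col-mids 
scene 0.46 n 197 mid 266.8 182.2 col-mids 
fitted_canister scene [(0.93, [0.452, 0.005, 0.035]), (0.88, [0.434, -0.396, 0.002]), (0.8, [0.563, -0.173, 0.003]), (0.72, [0.358, -0.549, 0.0])]
fitted_gauge scene [(0.83, [0.448, -0.004, 0.07]), (0.8, [0.435, -0.399, 0.035]), (0.72, [0.362, -0.56, 0.039]), (0.66, [0.564, -0.175, 0.035])]
cup_mouth sce
[... 167 characters left out ...]
n 99 mid 228.9 223.3 col-mids 
fitted_canister top [(0.78, [0.435, -0.396, -0.001]), (0.65, [0.452, 0.003, 0.037]), (0.53, [0.562, -0.173, -0.001]), (0.52, [0.359, -0.56, -0.003])]
fitted_gauge top [(0.83, [0.436, -0.398, 0.033]), (0.55, [0.45, 0.003, 0.071]), (0.52, [0.56, -0.175, 0.034]), (0.19, [0.454, -0.0, 0.003]), (0.18, [0.467, 0.291, -0.001])]
cup_mouth top [(0.53, [0.449, 0.001, 0.069])]
rocker wrist []
slim_canister top []
bottle_tall top [(0.82, [0.514, -0.284, -0.002])]
bottle_short top [(0.46, [0.438, -0.182, -0.003])]
broad_canister top [(0.7, [0.674, 0.023, 0.001]), (0.63, [0.731, -0.037, -0.002]), (0.6, [0.466, 0.29, 0.004])]
bottle_brown top [(0.54, [0.727, -0.036, -0.002])]
```

The canister is upright, seated with its foot at about 36 mm, and its column mids are constant at 252. The bottles and the slim canister haven't moved.

```bash
python3 -c "
from station import arm
print(arm.job_done())"
```

```text
the job is handed in; nothing more can be done
None
```

The job is handed in: the slim canister stands in the tub, and the fitted one is seated, was rocked about 15° to the left and then to the right, and is left upright and free; on the last look nothing else had moved.

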